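Change over the two bench gas taps past a parked mini centrifuge

TASK

Change the bench over from the tap that is open to the one that is shut. The mini centrifuge stands in the swing of the shut tap's handle, so first slide it gently, upright, along the bench until its whole base stands on the round mat; then turn the open tap fully shut (handle square across its pipe), and only after that turn the other tap fully open (handle in line with its pipe). Leave the jar, the bottle, the tube rack and the tip box standing where they are.

Things in the scene. Friction and masses are not known exactly. Their poses are not given: they have to be found in the camera images.
- open_tap: The tap that is wholly or partly open at the start: fixed ball valve on bench pipework, all but the handle below 62 mm. Origin on the bench under the handle's pivot, z up. Round its riser a flange of radius 28 mm; the outlet pipe (20 mm thick, axis 38 mm up) runs 75 mm along +x, then down to a flange of radius 22 mm.
- shut_tap: The tap that is shut at the start, the same build as the other: fixed ball valve on bench pipework, all but the handle below 62 mm. Origin on the bench under the handle's pivot, z up. Round its riser a flange of radius 28 mm; the outlet pipe (20 mm thick, axis 38 mm up) runs 75 mm along +x, then down to a flange of radius 22 mm.
- open_tap_handle (a joint): Angle (rad) of the lever handle about its vertical pivot: 0 = shut, handle along the tap's +y, across the pipe; 1.571 = open, along -x, in line with the pipe. Grows anticlockwise from above; stops at both ends; stays where left (0.25 N m). Reaches 110 mm from the pivot; outer 65 mm is a black sleeve 20 mm wide, 60 to 74 mm above the bench. Starts between 0.9 and 1.55.
- shut_tap_handle (a joint): Angle (rad) of the lever handle about its vertical pivot: 0 = shut, handle along the tap's +y, across the pipe; 1.571 = open, along -x, in line with the pipe. Grows anticlockwise from above; stops at both ends; stays where left (0.25 N m). Reaches 110 mm from the pivot; outer 65 mm is a black sleeve 20 mm wide, 60 to 74 mm above the bench. Starts between 0 and 0.06.
- open_tap_grip (a point): Middle of the sleeve of the open tap's handle, 80 mm from the pivot, 67 mm above the bench; moves with the handle.
- shut_tap_grip (a point): The same point on the shut tap's handle.
- centrifuge: Mini centrifuge, loose, about 0.7 kg: white round upright body 96 mm in diameter with straight sides to 68 mm, then a grey domed lid to 86 mm. Too wide to grasp. Origin at the centre of its underside, z up.
- mat: Round dark rubber mat, 170 mm in diameter, 1 mm thin (no noticeable edge), fixed on the bench. Origin at its centre on the bench.
- jar: Bystander: small amber jar, 48 mm in diameter, 78 mm tall, loose, 0.2 kg, beside the open tap's handle. Origin at the centre of its underside.
- bottle: Bystander: white bottle, 64 mm in diameter, 150 mm tall, loose. Origin at the centre of its underside.
- rack: Bystander: white stepped tube rack, loose; 90 mm along its x, 150 mm along y, up to 72 mm tall. Origin at the centre of its underside.
- tipbox: Bystander: grey pipette-tip box with clear lid, loose; 80 mm along x, 115 mm along y, 65 mm tall. Origin at the centre of its underside.
Things that resemble listed ones, but are neither listed nor needed, are in the scene too. What is shaped like the centrifuge but blue or turquoise is not meant.

How it is judged:
By the outcome, as a careful person would: the job done as asked, in the order asked, and still so for the second after the job is handed in, with the robot touching nothing.
It also fails if it takes over 69 s, if anything falls off the work surface, if the arm or the gripper's body presses on something with over 40 N, if the wrist force passes 120 N, or if a joint passes its speed limit or range.

ROBOT

A 6-joint arm with a two-finger parallel gripper is mounted at the origin on the work surface. World frame = base frame: x ahead of the robot, y to its left, z up, the work surface at z = 0. Lengths are in m, angles in degrees, forces in N, time in s.
With the tool pointing down it reaches from about 0.375 to 0.9 m from the base axis. Payload 3.1 kg.
Tool frame: the origin (TCP) lies between the finger pads; the fingertips stand 11 mm ahead of it and the grasp point (between the pads) lies 8 mm behind it; x points along the fingers, y is the direction in which the jaws open and shut, and the axes are right-handed (so a half turn about x gives the same grasp; the last joint's range is limited). The gripper opens to 87 mm and grips with 3 to 60 N. Pads are 19 mm wide; open, the fingers measure 117 mm over their backs; the gripper's body (75 mm by 190 mm) begins 51 mm behind the grasp point.
Start: joints at [64.544, 30.224, 82.088, -0, 67.689, -10.227], TCP at [0.164, 0.603, 0.234] pointing down, gripper open.
Joint ranges: [-176.69, 176.69], [-43.24, 126.21], [12.49, 139.97], [-82, 262], [0, 151.66], [-163.58, 163.58]. Speed limits (degrees/s): [159.86, 159.86, 180, 180, 180, 180].

INTERFACE

Orientations are given as a 3x3 rotation matrix whose columns are the frame's x, y, z axes.
In Python, from rig import bot gives the robot as it stands.
- The arm moves only by the shell command python3 -m inch 'ROWS' [OPENING]. ROWS is a JSON object of lists of equal length, an entry for each row: "dp": the shift along the tool's x, y, z in mm, a list of three; "yaw": the turn about the tool's x in degrees. In form: {"dp": [[tx, ty, tz], ...], "yaw": [yaw, ...]}. A call has 1 to 20 rows; each row shifts and turns the commanded pose from where the row before left it, along the tool's axes as they then stand; what a row does not reach is not made up. A row lasts 1/12 s, in which the tool goes at most 41.7 mm and 7.16 degrees, less where a joint would pass 70% of its speed; a pose out of reach is approached as far as the arm can. A call is refused whole if a number of a shift passes 41.7 or a number of a turn 7.16, either way. A call with a gripper value outside its range is refused whole. OPENING is the finger opening in mm, from 0 to 87, set as the call begins (- or left out, the last holds). The fingers move at their own pace and stop on an object; the grip force is fixed at half the most. Time passes only in rows, so rows that do not move let the fingers close. It gives the time, the measured TCP pose, the force and the opening at its end, in the units of the state.
- bot.read_state(): the state, without advancing time (a new reading comes with each control period).
- bot.capture(name): name is "side" or "top" or "wrist"; returns a dict with "color" (480x640x3 uint8, red, green, blue), "intrinsics" (3x3 intrinsics, pixels), "pose" (4x4, takes a point from camera to world coordinates). Camera axes: x right, y down, z forward; pixel columns grow to the right and rows downward; lengths in m; the calibration is good to about 2 mm. A picture is of the moment at which its call begins. There is no depth.
- bot.hand_in(): hands the job in, once; it reports no verdict.
The state is a dict: "time_s": time; "joint_positions": joint angles; "qvel": joint speeds; "tau": joint torques, N m; "position": TCP position; "tcp_rot": TCP orientation; "force": force on the tool from outside, world axes, zero at the start; "moment": the same for the moment, N m; "opening": opening from 0.0 (shut) to 1.0 (fully open).
Only numpy, scipy, OpenCV 4.12 (cv2) and the standard library are available. Lean on these libraries where they do the work, as an engineer would, in place of code of your own. Each camera call takes 0.05 s, during which the arm holds its last target.

## Working session

There is one attempt and no reset: what is moved stays moved. The work goes in short steps, Python scripts to look and compute and a shell command to move; the robot and the scene stay as the last step left them, time stands still between calls to the robot, and variables do not carry over. Pictures are saved under pics/ and viewed, and the job is handed in when it is done.

```bash
ls; mkdir -p pics; python3 - <<'E'
from rig import bot
import cv2,numpy as np
for n in("top","side"):
    c=bot.capture(n); cv2.imwrite(f"pics/{n}0.png",c["color"][:,:,::-1]); print(n,c["intrinsics"].tolist(),np.round(c["pose"],4).tolist())
s=bot.read_state();print(s["time_s"],s["position"],s["tcp_rot"],s["force"])
E
```

```text
pics
top [[435.9757432599261, 0.0, 314.8560895155685], [0.0, 435.9757432599261, 243.73758310304677], [0.0, 0.0, 1.0]] [[-0.1014, -0.9696, 0.2225, 0.3249], [-0.9948, 0.0998, -0.0185, 0.0374], [-0.0043, -0.2232, -0.9748, 1.1582], [0.0, 0.0, 0.0, 1.0]]
side [[533.0810729490713, 0.0, 315.7722094002958], [0.0, 533.0810729490713, 244.90704110710993], [0.0, 0.0, 1.0]] [[0.9935, -0.0627, 0.0946, 0.4188], [-0.1117, -0.6861, 0.7189, -0.9895], [0.0198, -0.7248, -0.6887, 1.0695], [0.0, 0.0, 0.0, 1.0]]
0.1 [0.16387466 0.60247056 0.23266739] [[-8.24182510e-04  2.62683434e-01  9.64881720e-01]
 [-1.78689714e-03  9.64880121e-01 -2.62684525e-01]
 [-9.99998064e-01 -1.94064437e-03 -3.25849044e-04]] [ 0.47467259 -0.18984382  0.30502955]
```

View pics/top0.png

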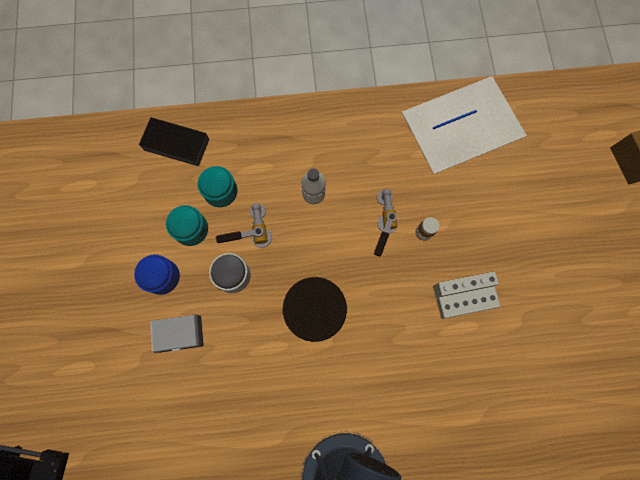

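View pics/side0.png

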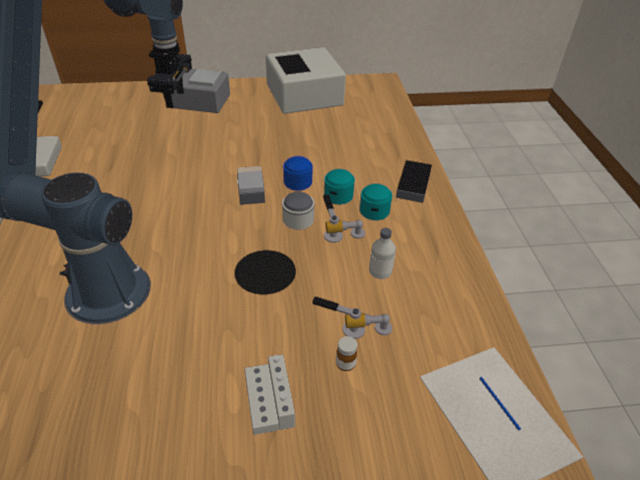

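The top view shows the left tap at (260,232), its handle out left across the pipe, so it is the shut tap. The right tap at (388,220) has its handle along the pipe, so it is the open one. There are four centrifuge-like things: blue (157,274), turquoise (186,225) and (217,186), and white with a grey lid (229,272). Only the white one fits. The mat is at (315,309). I'll enlarge to confirm.

```bash
python3 - <<'E'
import cv2
a=cv2.imread("pics/top0.png")
cv2.imwrite("pics/topA.png",cv2.resize(a[170:350,140:360],None,fx=3.6,fy=3.3,interpolation=cv2.INTER_CUBIC)[:600,:800])
cv2.imwrite("pics/topB.png",cv2.resize(a[180:270,350:450],None,fx=6,fy=6,interpolation=cv2.INTER_CUBIC))
a=cv2.imread("pics/side0.png")
cv2.imwrite("pics/sideA.png",cv2.resize(a[140:380,220:440],None,fx=2.5,fy=2.5,interpolation=cv2.INTER_CUBIC))
E
```

```text
(no output)
```

View pics/topA.png

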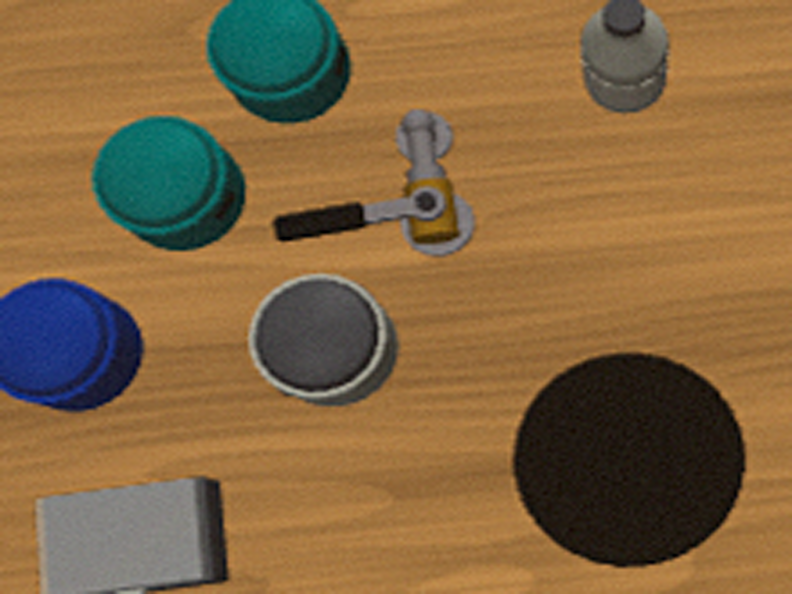

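View pics/topB.png

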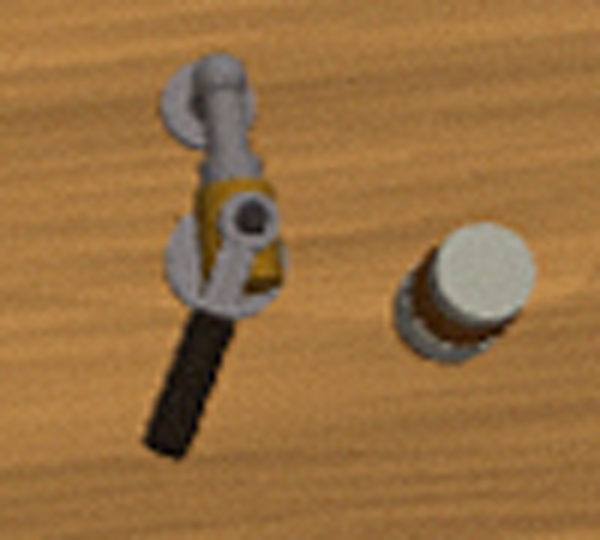

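View pics/sideA.png

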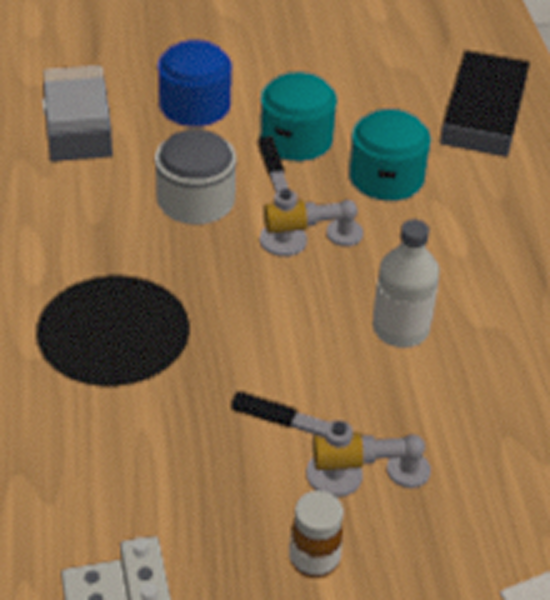

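The crop confirms that the object with the white body and grey lid, at crop (318,340), is the centrifuge. Next I'll compute positions.

```bash
cat > h.py <<'E'
import numpy as np
def ray(c,uv,z):
    K=c["intrinsics"];P=np.array(c["pose"]);d=P[:3,:3]@np.linalg.inv(K)@[uv[0],uv[1],1.];o=P[:3,3]
    return (o+d*(z-o[2])/d[2])[:2]
E
python3 - <<'E'
from rig import bot
from h import *
t=bot.capture("top");s=bot.capture("side")
A=lambda u,v:(140+u/3.6,170+v/3.3)
B=lambda u,v:(350+u/6,180+v/6)
S=lambda u,v:(220+u/2.5,140+v/2.5)
for n,c,p,z in [("open hub",t,B(250,216),.078),("open sl far",t,B(163,447),.074),("open sl near",t,B(215,322),.074),("open riser fl",t,B(226,262),.004),("open end fl",t,B(208,103),.004),("jar top",t,B(485,272),.078),
("shut hub",t,A(427,203),.078),("shut far",t,A(277,228),.074),("shut near",t,A(362,213),.074),("shut riser fl",t,A(438,219),.004),("shut end fl",t,A(424,136),.004),
("cent rim",t,A(318,340),.068),("mat",t,A(629,459),.001),("tipbox",t,A(122,537),.065),("turq1",t,A(155,178),.068),("blue",t,A(47,338),.068),("bottle cap",t,A(625,15),.15),("rack c",t,(467,294),.07),
("S mat",s,S(113,330),.001),("S cent rim",s,S(196,163),.068),("S open hub",s,S(341,428),.078),("S open far",s,S(238,402),.074),("S shut hub",s,S(286,196),.078),("S shut far",s,S(266,143),.074),("S jar",s,S(320,510),.078),("S open riser",s,S(333,474),.004)]:
    print(n,np.round(ray(c,p,z)*1000))
E
```

```text
open hub [ 624. -187.]
open sl far [ 528. -138.]
open sl near [ 580. -167.]
open riser fl [ 624. -189.]
open end fl [ 701. -191.]
jar top [ 589. -284.]
shut hub [618. 157.]
shut far [610. 265.]
shut near [616. 204.]
shut riser fl [624. 158.]
shut end fl [696. 163.]
cent rim [521. 242.]
mat [413.  34.]
tipbox [386. 385.]
turq1 [661. 352.]
blue [542. 432.]
bottle cap [729.   4.]
rack c [ 407. -347.]
S mat [415.  31.]
S cent rim [524. 230.]
S open hub [ 626. -192.]
S open far [ 532. -147.]
S shut hub [620. 150.]
S shut far [610. 253.]
S jar [ 591. -285.]
S open riser [ 624. -190.]
```

```bash
python3 -m inch '{"dp":[[0,0,0],[0,0,0],[0,0,0],[0,0,0],[0,0,0],[0,0,0],[0,0,0],[0,0,0],[0,0,0],[0,0,0],[0,0,0]],"yaw":[-7,-7,-7,-7,-7,-7,-7,-7,-7,-7,-7]}' 36
```

```text
time_s: 1.12
position: [0.164, 0.6028, 0.2333]
tcp_rot: [[-0.0, -0.884, 0.468], [-0.001, 0.468, 0.884], [-1.0, 0.0, -0.001]]
force: [0.1, 0.4, -0.1]
opening: 0.423
```

```bash
python3 -m inch '{"dp":[[0,-35,-6],[0,-35,-6],[0,-35,-6],[0,-35,-6],[0,-35,-6],[0,-35,-6],[0,-35,-6],[0,-35,-6],[0,-35,-6],[0,-35,-6],[0,-35,-6],[0,-35,-6],[0,-35,-6],[0,-32,-5],[0,0,0],[0,0,0]],"yaw":[0,0,0,0,0,0,0,0,0,0,0,0,0,0,0,0]}'
```

```text
time_s: 2.45
position: [0.5553, 0.2981, 0.2331]
tcp_rot: [[-0.0, -0.879, 0.476], [0.0, 0.476, 0.879], [-1.0, 0.0, -0.0]]
force: [-0.9, 0.3, 0.5]
opening: 0.417
```

```bash
python3 - <<'E'
from rig import bot
import cv2,numpy as np
c=bot.capture("wrist"); cv2.imwrite("pics/w1.png",c["color"][:,:,::-1])
from h import *
print(np.round(c["pose"],3).tolist())
P=np.array(c["pose"])
for q in [(.522,.238,.068),(.610,.265,.074),(.555,.298,.03)]:
    v=P[:3,:3].T@(np.array(q)-P[:3,3]); print((c["intrinsics"]@v/v[2])[:2])
E
```

```text
[[-0.879, 0.46, 0.128, 0.521], [0.477, 0.846, 0.238, 0.234], [0.001, 0.27, -0.963, 0.384], [0.0, 0.0, 0.0, 1.0]]
[323.00000491 121.09105434]
[235.52329638 213.48083347]
[322.36101692 205.05100499]
```

View pics/w1.png

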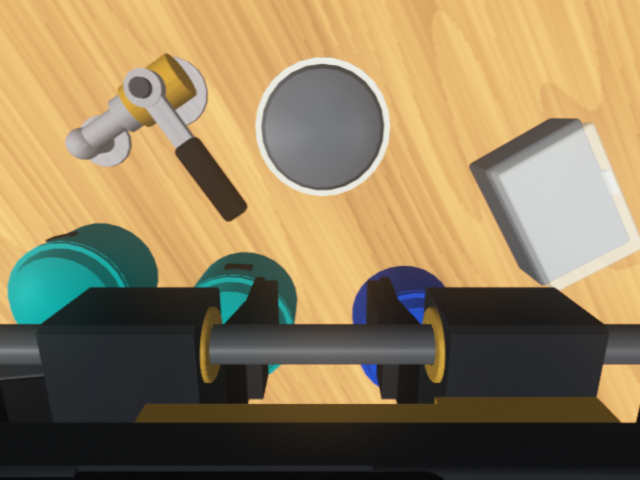

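The wrist view shows the white rim centred at (323,126), predicted at (323,121), and the handle tip at (235,213), as predicted. The slot behind the centrifuge is clear, so I'll descend.

```bash
python3 -m inch '{"dp":[[30,0,0],[30,0,0],[30,0,0],[30,0,0],[25,0,0],[20,0,0],[15,0,0],[13,0,0],[0,0,0]],"yaw":[0,0,0,0,0,0,0,0,0]}'
```

```text
time_s: 3.25
position: [0.5509, 0.3, 0.0379]
tcp_rot: [[-0.006, -0.882, 0.472], [-0.002, 0.472, 0.882], [-1.0, 0.004, -0.004]]
force: [0.2, 0.0, 0.0]
opening: 0.412
```

```bash
python3 -m inch '{"dp":[[0,0,-3],[0,0,-3],[0,0,-3],[0,0,-3],[0,0,-4],[0,0,-5],[0,0,-6],[0,0,-6],[0,0,-6],[0,0,-6],[0,0,-6],[0,0,-5]],"yaw":[0,0,0,0,0,0,0,0,0,0,0,0]}'; python3 - <<'E'
from rig import bot
import cv2
c=bot.capture("side"); cv2.imwrite("pics/s2.png",c["color"][:,:,::-1])
E
```

```text
time_s: 4.25
position: [0.5292, 0.2507, 0.0418]
tcp_rot: [[0.005, -0.881, 0.474], [0.002, 0.474, 0.881], [-1.0, -0.003, 0.004]]
force: [2.9, 5.3, 2.9]
opening: 0.414
```

View pics/s2.png

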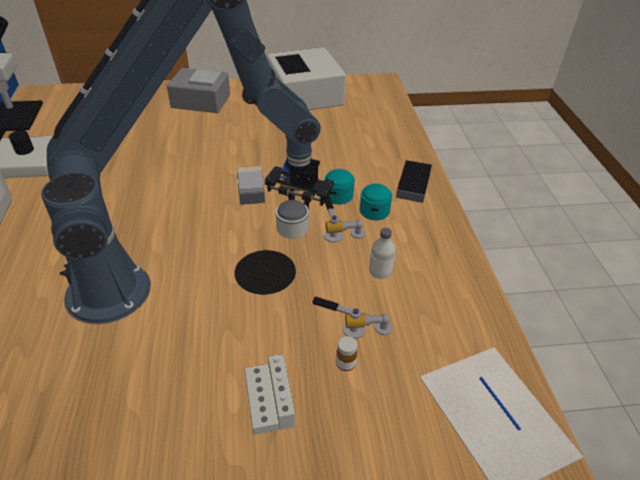

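The centrifuge is upright at (292,215) and moving with the fingers. I'll continue the push.

```bash
python3 -m inch '{"dp":[[0,0,-4],[0,0,-6],[0,0,-6],[0,0,-6],[0,0,-6],[0,0,-6],[0,0,-6],[0,0,-6],[0,0,-6],[0,0,-6],[0,0,-6],[0,0,-6],[0,0,-6],[0,0,-6],[0,0,-6],[0,0,-6],[0,0,-6],[0,0,-6],[0,0,-5],[0,0,-3]],"yaw":[0,0,0,0,0,0,0,0,0,0,0,0,0,0,0,0,0,0,0,0]}'; python3 - <<'E'
from rig import bot
import cv2
c=bot.capture("side"); cv2.imwrite("pics/s3.png",cv2.resize(c["color"][100:320,160:440,::-1],None,fx=2.5,fy=2.5))
E
```

```text
time_s: 5.97
position: [0.4752, 0.15, 0.0415]
tcp_rot: [[0.004, -0.881, 0.474], [0.001, 0.474, 0.881], [-1.0, -0.003, 0.003]]
force: [3.4, 5.6, 4.4]
opening: 0.409
```

View pics/s3.png

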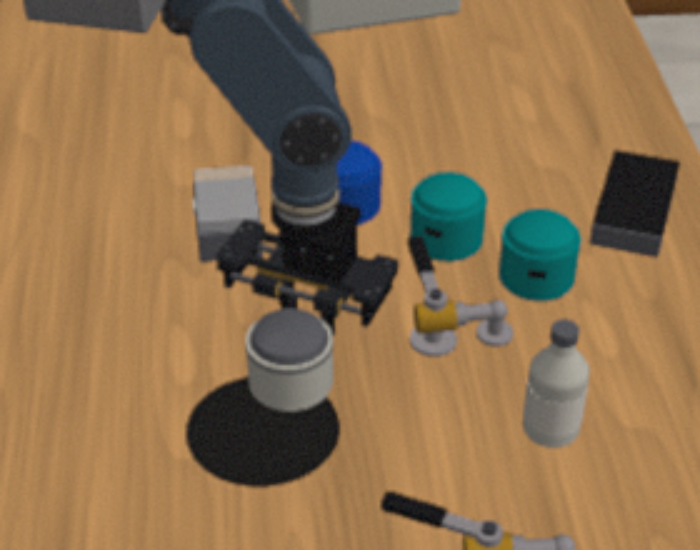

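```bash
python3 -m inch '{"dp":[[0,0,-3],[0,0,-5],[0,0,-6],[0,0,-6],[0,0,-6],[0,0,-6],[0,0,-6],[0,0,-6],[0,0,-6],[0,0,-6],[0,0,-6],[0,0,-5],[0,0,-4],[0,0,-3],[0,0,-2],[0,0,0],[0,0,5],[0,0,8],[0,0,10],[0,0,10]],"yaw":[0,0,0,0,0,0,0,0,0,0,0,0,0,0,0,0,0,0,0,0]}'; python3 - <<'E'
from rig import bot
import cv2
c=bot.capture("side"); cv2.imwrite("pics/s4.png",cv2.resize(c["color"][100:320,160:440,::-1],None,fx=2.5,fy=2.5))
E
```

```text
time_s: 7.68
position: [0.4527, 0.1126, 0.0403]
tcp_rot: [[-0.002, -0.881, 0.473], [-0.0, 0.473, 0.881], [-1.0, 0.002, -0.001]]
force: [0.3, 0.6, 0.1]
opening: 0.414
```

View pics/s4.png

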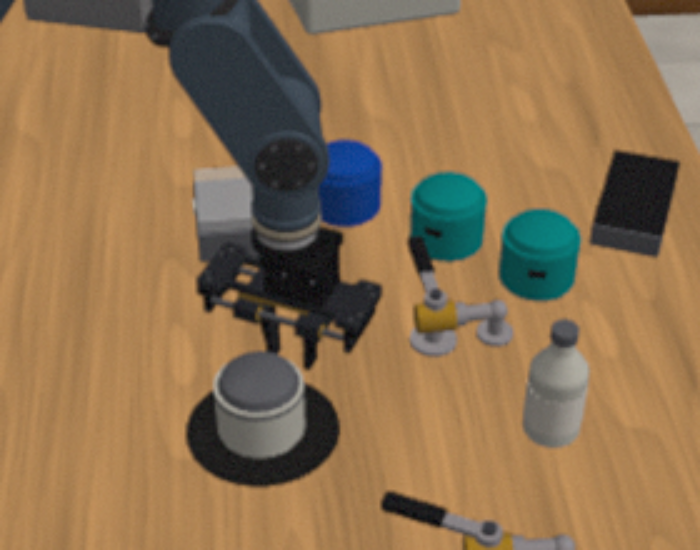

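The centrifuge stands inside the mat with a margin all round. Next I'll lift, close the fingers, and go over the open tap's handle.

```bash
python3 -m inch '{"dp":[[-20,0,0],[-35,0,0],[-35,0,0],[-35,0,0],[-35,0,0],[0,-24,-24],[0,-24,-24],[0,-24,-24],[0,-24,-24],[0,-24,-24],[0,-24,-24],[0,-24,-24],[0,-24,-24],[0,-24,-26],[0,0,0],[0,0,0]],"yaw":[0,0,0,0,0,0,0,0,0,0,0,0,0,0,0,0]}' 0; python3 - <<'E'
from rig import bot
import cv2,numpy as np
from h import *
print(bot.read_state()["joint_positions"])
t=bot.capture("top");cv2.imwrite("pics/t5.png",cv2.resize(t["color"][200:400,220:420,::-1],None,fx=3,fy=3))
c=bot.capture("wrist"); cv2.imwrite("pics/w5.png",c["color"][:,:,::-1])
P=np.array(c["pose"])
for q in [(.625,-.189,.078),(.530,-.142,.074),(.54,-.181,.06),(.59,-.284,.078)]:
    v=P[:3,:3].T@(np.array(q)-P[:3,3]); print((c["intrinsics"]@v/v[2])[:2])
E
```

```text
time_s: 9.07
position: [0.548, -0.1242, 0.2013]
tcp_rot: [[-0.028, -0.834, 0.551], [-0.106, 0.55, 0.828], [-0.994, -0.036, -0.104]]
force: [0.2, -0.1, 0.1]
opening: 0.007
[ -20.83115283   27.97190302   93.02529019   -7.36198581   58.52380258
 -163.50593052]
[177.36568698 229.95209411]
[334.90447219 210.34423812]
[291.8157788  168.80614761]
[132.3730956   75.63620352]
```

View pics/w5.png

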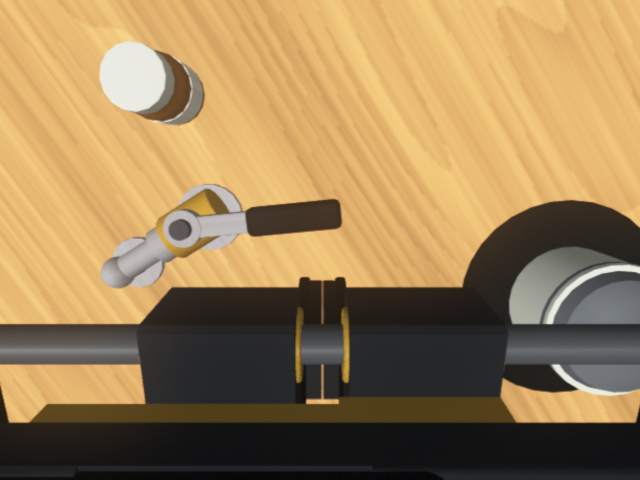

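View pics/t5.png

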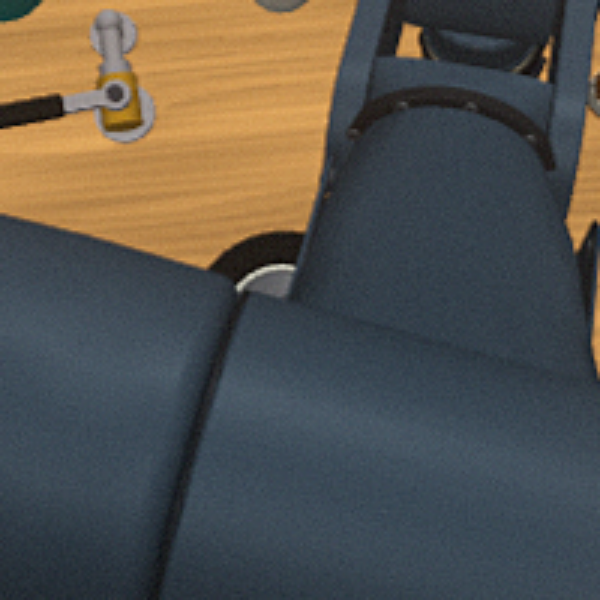

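Joint 6 ran into its limit, so the tool stopped short and tilted by 6°. I'll turn the wrist the other way by half a turn, which gives the same grasp.

```bash
python3 -m inch '{"dp":[[0,0,0],[0,0,0],[0,0,0],[0,0,0],[0,0,0]],"yaw":[5,7,7,7,7]}'; python3 - <<'E'
from rig import bot
print(bot.read_state()["joint_positions"])
E
```

```text
time_s: 9.58
position: [0.547, -0.1223, 0.2017]
tcp_rot: [[-0.028, -0.397, 0.918], [-0.106, 0.914, 0.392], [-0.994, -0.087, -0.067]]
force: [-0.3, 0.5, -0.1]
opening: 0.004
[ -20.68891819   27.84654194   93.18996242   -7.35489234   58.50388095
 -130.16720077]
```

```bash
python3 -m inch '{"dp":[[0,0,0],[0,0,0],[0,0,0],[0,0,0],[0,0,0],[0,0,0],[0,0,0],[0,0,0],[0,0,0],[0,0,0],[0,0,0],[0,0,0],[0,0,0],[0,0,0],[0,0,0],[0,0,0],[0,0,0],[0,0,0],[0,0,0],[0,0,0]],"yaw":[7,7,7,7,7,7,7,7,7,7,7,7,7,7,7,7,7,7,7,7]}'; python3 - <<'E'
from rig import bot
import numpy as np
s=bot.read_state();print(s["joint_positions"]);R=np.array(s["tcp_rot"]);p=np.array(s["position"])
for q in[(.540,-.181,.2),(.540,-.181,.064)]:
    q=np.array(q);print(np.round(R.T@(q-p)*1000,1));p=q
print(np.round(R.T*1,3))
E
```

```text
time_s: 11.25
position: [0.547, -0.1222, 0.2017]
tcp_rot: [[-0.028, 0.894, -0.448], [-0.106, -0.448, -0.888], [-0.994, 0.023, 0.107]]
force: [0.4, 0.4, -0.5]
opening: 0.001
[-20.68692574  27.84604832  93.19087093  -7.35537581  58.50389498
   9.83159004]
[ 8.1 20.1 55.1]
[135.2  -3.1 -14.6]
[[-0.028 -0.106 -0.994]
 [ 0.894 -0.448  0.023]
 [-0.448 -0.888  0.107]]
```

```bash
python3 -m inch '{"dp":[[2,6,15],[3,7,20],[3,7,20],[0,0,0],[30,-1,-3],[30,-1,-3],[30,-1,-3],[25,0,-3],[20,0,-2],[0,0,0]],"yaw":[0,0,0,0,0,0,0,0,0,0]}'; python3 - <<'E'
from rig import bot
import cv2
from h import *
c=bot.capture("wrist"); cv2.imwrite("pics/w6.png",c["color"][:,:,::-1])
s=bot.capture("side"); cv2.imwrite("pics/s6.png",cv2.resize(s["color"][200:400,240:440,::-1],None,fx=3,fy=3))
E
```

```text
time_s: 12.08
position: [0.5379, -0.1803, 0.0607]
tcp_rot: [[-0.035, 0.896, -0.442], [-0.102, -0.443, -0.89], [-0.994, 0.014, 0.107]]
force: [-1.4, 0.5, -0.0]
opening: 0.002
```

View pics/s6.png

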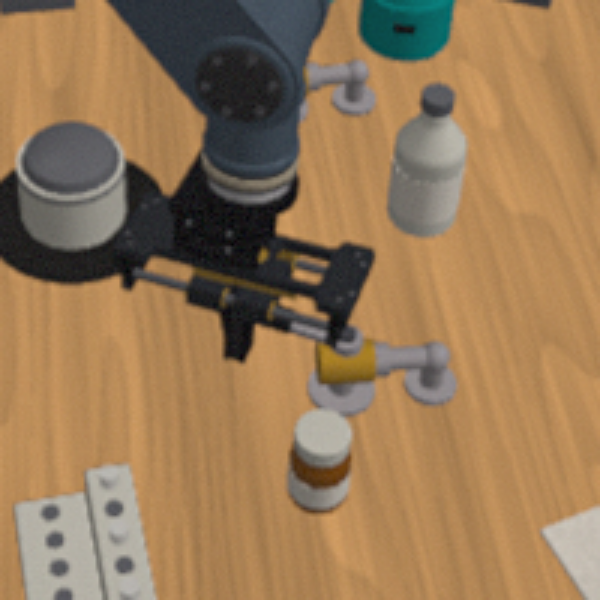

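```bash
cat > plan.py <<'E'
from rig import bot
import numpy as np
from scipy.spatial.transform import Rotation as Ro
def plan(targets,yaws):  # world targets m, yaw per row; prints tool rows
    s=bot.read_state();R=np.array(s["tcp_rot"]);p=np.array(s["position"])
    for q,y in zip(targets,yaws):
        q=np.array(q);print(np.round(R.T@(q-p)*1000,1),y);p=q
        R=R@Ro.from_euler("x",y,degrees=True).as_matrix()
E
python3 - <<'E'
from plan import *
hub=np.array([.625,-.189])
def P(phi,off,r=.082,z=.064):
    a=np.radians(phi);u=np.array([-np.sin(a),np.cos(a)]);n=np.array([np.cos(a),np.sin(a)])
    return [*(hub+r*u-off*n),z]
T=[P(63,.026),P(63,.0215)];Y=[0,0]
for k in range(1,12): T.append(P(63-6*k,.0195));Y.append(6)
plan(T,Y)
for t in T: print(np.round(t,3))
E
```

```text
[-0.5 -3.4 -6. ] 0
[-0.5  0.1 -4.5] 0
[ -1.2  -1.5 -10.6] 6
[-1.  -1.5 -8.6] 6
[-0.9 -1.5 -8.6] 6
[-0.9 -1.5 -8.7] 6
[-0.9 -1.5 -8.7] 6
[-0.8 -1.5 -8.7] 6
[-0.8 -1.5 -8.7] 6
[-0.7 -1.5 -8.7] 6
[-0.6 -1.5 -8.7] 6
[-0.5 -1.5 -8.7] 6
[-0.5 -1.5 -8.7] 6
[ 0.54  -0.175  0.064]
[ 0.542 -0.171  0.064]
[ 0.546 -0.161  0.064]
[ 0.549 -0.153  0.064]
[ 0.553 -0.145  0.064]
[ 0.558 -0.138  0.064]
[ 0.564 -0.131  0.064]
[ 0.57  -0.125  0.064]
[ 0.577 -0.119  0.064]
[ 0.585 -0.115  0.064]
[ 0.593 -0.111  0.064]
[ 0.601 -0.108  0.064]
[ 0.61  -0.106  0.064]
```

```bash
python3 -m inch '{"dp":[[-0.5,-3.4,-6],[-0.5,0,-4.5],[-0.6,-0.8,-5.3],[-0.6,-0.7,-5.3],[-1,-1.5,-8.6],[-0.9,-1.5,-8.6],[-0.9,-1.5,-8.7],[-0.9,-1.5,-8.7],[-0.8,-1.5,-8.7]],"yaw":[0,0,3,3,6,6,6,6,6]}'
```

```text
time_s: 12.93
position: [0.5706, -0.1259, 0.0655]
tcp_rot: [[-0.028, 0.46, -0.888], [-0.108, -0.884, -0.455], [-0.994, 0.084, 0.074]]
force: [-2.4, -3.8, -1.6]
opening: 0.006
```

```bash
python3 -m inch '{"dp":[[-0.7,-1.5,-8.7],[-0.7,-1.5,-8.7],[-0.6,-1.5,-8.7],[-0.3,-0.8,-4.4],[-0.2,-0.4,-2.2],[0,0,0]],"yaw":[6,6,6,3,1.5,0]}'; python3 - <<'E'
from rig import bot
import cv2
s=bot.capture("top"); cv2.imwrite("pics/t7.png",cv2.resize(s["color"][160:280,310:460,::-1],None,fx=5,fy=5))
E
```

```text
time_s: 13.43
position: [0.5997, -0.1094, 0.0653]
tcp_rot: [[-0.027, 0.09, -0.996], [-0.107, -0.99, -0.086], [-0.994, 0.104, 0.037]]
force: [-1.4, -0.3, -0.8]
opening: 0.006
```

View pics/t7.png

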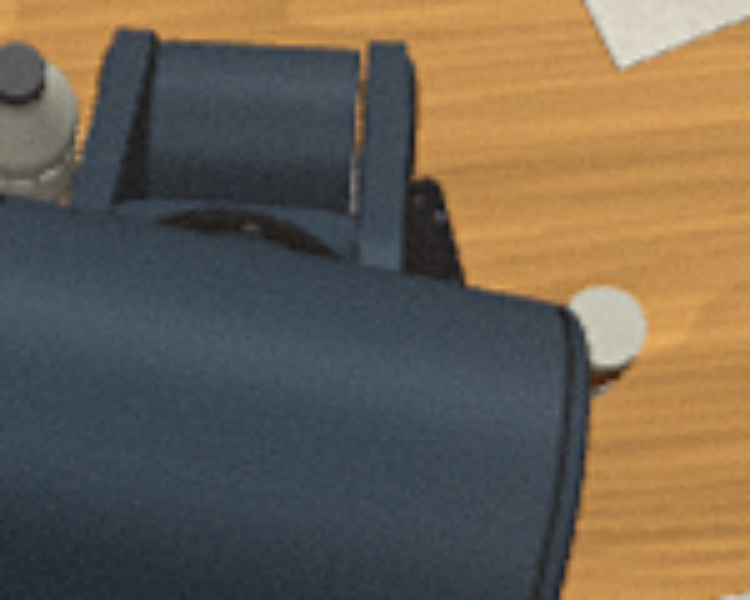

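```bash
python3 -m inch '{"dp":[[-0.2,0,-3],[-0.1,0,-2],[-0.1,0,-2],[0,0,0]],"yaw":[3,2,0,0]}'
```

```text
time_s: 13.82
position: [0.6062, -0.1087, 0.0649]
tcp_rot: [[-0.028, 0.004, -1.0], [-0.106, -0.994, -0.001], [-0.994, 0.106, 0.028]]
force: [-2.9, 2.5, 0.7]
opening: 0.003
```

```bash
python3 -m inch '{"dp":[[0,0,-2],[0,0,-2],[0,0,0]],"yaw":[0,0,0]}'
```

```text
time_s: 14.07
position: [0.6065, -0.1088, 0.0647]
tcp_rot: [[-0.037, 0.004, -0.999], [-0.105, -0.994, -0.0], [-0.994, 0.105, 0.037]]
force: [-10.2, 2.2, 7.5]
opening: 0.003
```

The force rose to 10 N with no motion, so the handle is at its stop. I'll back off, lift and check.

```bash
python3 -m inch '{"dp":[[0,0,4],[0,0,10],[0,0,12],[-20,0,0],[-35,0,0],[-35,0,0],[-35,0,0],[-15,0,0],[0,0,35],[0,0,35],[0,0,0]],"yaw":[0,0,0,0,0,0,0,0,0,0,0]}'; python3 - <<'E'
from rig import bot
import cv2,numpy as np
c=bot.capture("wrist"); cv2.imwrite("pics/w8.png",c["color"][:,:,::-1])
s=bot.capture("side"); cv2.imwrite("pics/s8.png",cv2.resize(s["color"][160:400,220:440,::-1],None,fx=2.5,fy=2.5))
print(bot.read_state()["joint_positions"])
E
```

```text
time_s: 14.98
position: [0.5114, -0.0931, 0.206]
tcp_rot: [[-0.034, 0.004, -0.999], [-0.105, -0.994, -0.0], [-0.994, 0.105, 0.034]]
force: [-1.2, 0.9, -1.5]
opening: 0.003
[-18.95643175  25.05917365  97.52332502  -7.54003555  56.88691555
  75.06983715]
```

View pics/w8.png

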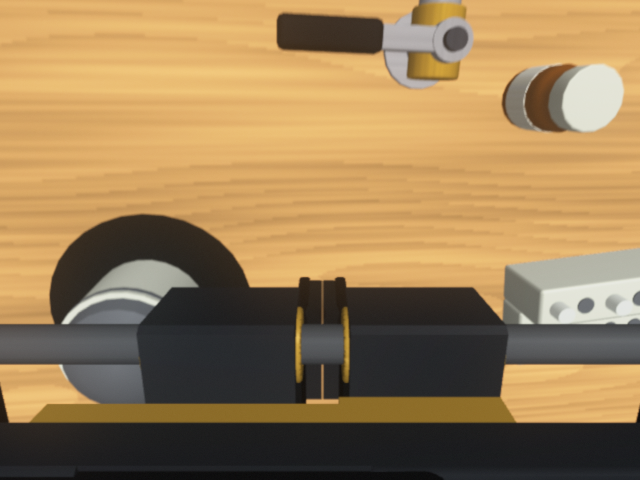

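View pics/s8.png

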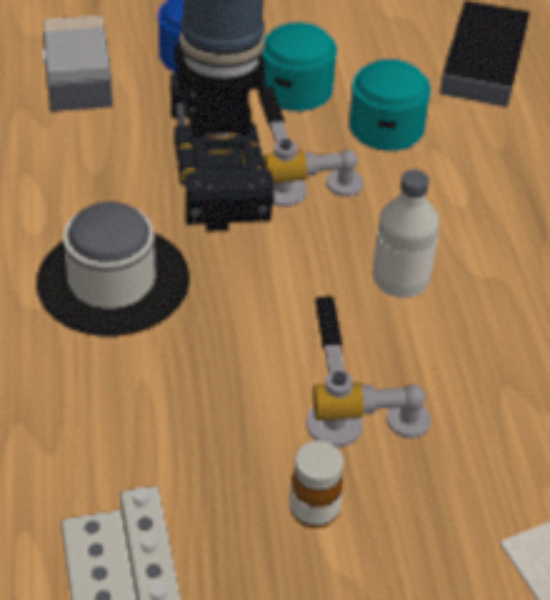

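```bash
python3 - <<'E'
from rig import bot
from h import *
c=bot.capture("wrist");s=bot.capture("side")
S=lambda u,v:(220+u/2.5,160+v/2.5)
for n,k,p,z in [("hub",c,(456,38),.078),("far",c,(278,31),.074),("near",c,(382,35),.074),("S hub",s,S(340,380),.078),("S far",s,S(324,299),.074),("jar",c,(587,97),.078),("S rim cent",s,S(109,238),.068),("S base front",s,S(110,305),0),("S mat",s,S(113,280),.001),("S shut hub",s,S(286,146),.078),("S shut far",s,S(266,93),.074)]:
    print(n,np.round(ray(k,p,z)*1000))
E
```

```text
hub [ 635. -191.]
far [638. -82.]
near [ 637. -146.]
S hub [ 625. -195.]
S far [627. -85.]
jar [ 601. -284.]
S rim cent [413.  29.]
S base front [410.  -5.]
S mat [415.  31.]
S shut hub [620. 150.]
S shut far [610. 253.]
```

The handle now lies along +y, square across its pipe, and the jar has not moved. Next is the second tap.

```bash
python3 - <<'E'
from plan import *
s=bot.read_state();print(np.round(s["joint_positions"],1))
plan([(.645,.237,.206),(.645,.237,.068)],[0,0])
E
```

```text
[-18.9  25.2  97.3  -7.5  56.9  75.1]
[ -37.7 -330.5 -123.9] 0
[137.1 -15.   -3. ] 0
```

```bash
python3 -m inch '{"dp":[[-3.8,-33,-12.4],[-3.8,-33,-12.4],[-3.8,-33,-12.4],[-3.8,-33,-12.4],[-3.8,-33,-12.4],[-3.8,-33,-12.4],[-3.8,-33,-12.4],[-3.8,-33,-12.4],[-3.8,-33,-12.4],[-3.8,-33,-12.4],[0,0,0],[0,0,0],[0,0,0]],"yaw":[0,0,0,0,0,0,0,0,0,0,-4,0,0]}'; python3 - <<'E'
from plan import *
import cv2
c=bot.capture("wrist"); cv2.imwrite("pics/w9.png",c["color"][:,:,::-1])
s=bot.read_state();print(np.round(s["joint_positions"],1))
plan([(.645,.237,.068)],[0])
P=np.array(c["pose"])
for q in [(.62,.155,.078),(.611,.262,.074),(.645,.237,.06)]:
    v=P[:3,:3].T@(np.array(q)-P[:3,3]); print((c["intrinsics"]@v/v[2])[:2])
E
```

```text
time_s: 16.27
position: [0.644, 0.2379, 0.2047]
tcp_rot: [[-0.026, 0.072, -0.997], [-0.107, -0.992, -0.068], [-0.994, 0.105, 0.033]]
force: [-0.4, -0.5, -0.3]
opening: 0.004
[ 13.4  38.3  71.2  -5.9  73.5 101.2]
[136.  -14.3  -5.9] 0
[418.39414146 261.7591244 ]
[264.71981963 267.54345979]
[302.50382269 216.02156927]
```

View pics/w9.png

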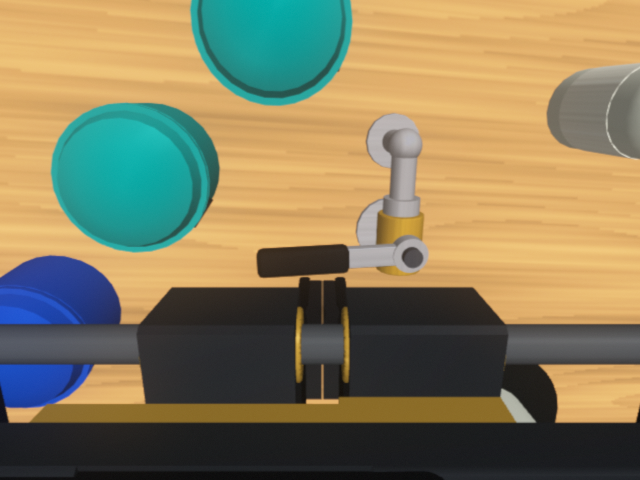

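```bash
python3 -m inch '{"dp":[[0,0,-6],[25,-3,-1],[30,-3,-1],[30,-3,-1],[25,-3,-1],[16,-2,-1],[10,0,0],[0,0,0]],"yaw":[0,0,0,0,0,0,0,0]}'; python3 - <<'E'
from plan import *
import cv2
c=bot.capture("side"); cv2.imwrite("pics/s10.png",cv2.resize(c["color"][120:320,240:440,::-1],None,fx=3,fy=3))
hub=np.array([.621,.157])
def P(phi,off,r=.082,z=.068):
    a=np.radians(phi+4);u=np.array([-np.sin(a),np.cos(a)]);n=np.array([-np.cos(a),-np.sin(a)])
    return [*(hub+r*u-off*n),z]
T=[P(0,.0265),P(0,.0215)];Y=[0,0]
for k in range(1,16): T.append(P(6*k,.0195));Y.append(-6)
plan(T,Y)
for t in T[::4]+T[-1:]: print(np.round(t,3))
E
```

```text
time_s: 16.98
position: [0.6484, 0.2357, 0.0657]
tcp_rot: [[-0.031, 0.07, -0.997], [-0.108, -0.992, -0.067], [-0.994, 0.106, 0.038]]
force: [-0.3, -1.2, -1.1]
opening: 0.003
[-0.7 -4.8  7.4] 0
[ 0.2 -0.   5. ] 0
[ 0.2 -1.6 10.7] -6
[ 0.2 -1.6  8.7] -6
[ 0.3 -1.6  8.7] -6
[ 0.4 -1.6  8.7] -6
[ 0.5 -1.6  8.7] -6
[ 0.6 -1.6  8.7] -6
[ 0.7 -1.6  8.6] -6
[ 0.8 -1.6  8.6] -6
[ 0.8 -1.6  8.6] -6
[ 0.9 -1.6  8.6] -6
[ 0.9 -1.6  8.6] -6
[ 0.9 -1.6  8.6] -6
[ 1.  -1.6  8.6] -6
[ 1.  -1.6  8.6] -6
[ 1.  -1.6  8.6] -6
[0.642 0.241 0.068]
[0.608 0.24  0.068]
[0.576 0.228 0.068]
[0.551 0.203 0.068]
[0.538 0.171 0.068]
[0.538 0.171 0.068]
```

View pics/s10.png

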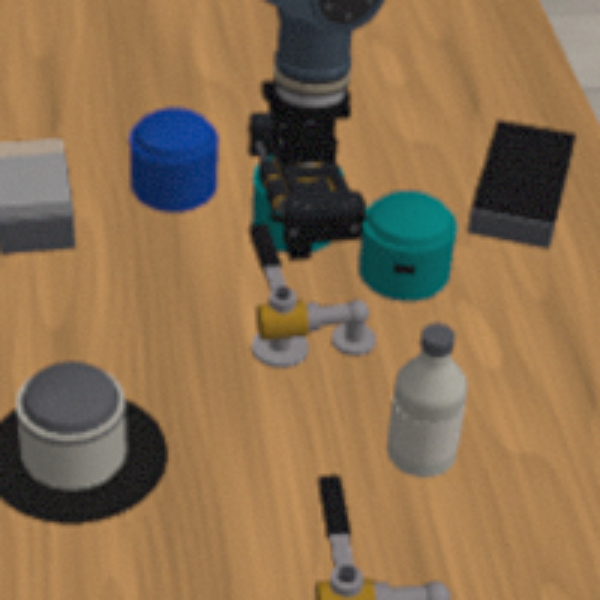

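The finger at (300,250) is on the far (+x) side of the handle and clear of everything. Now I'll swing it.

```bash
python3 -m inch '{"dp":[[-0.3,-2.4,3.7],[-0.3,-2.4,3.7],[0.2,0,5],[0.1,-0.8,5.4],[0.1,-0.8,5.3],[0.2,-1.6,8.7],[0.3,-1.6,8.7],[0.4,-1.6,8.7],[0.5,-1.6,8.7],[0.6,-1.6,8.7],[0.7,-1.6,8.6]],"yaw":[0,0,0,-3,-3,-6,-6,-6,-6,-6,-6]}'
```

```text
time_s: 17.95
position: [0.5769, 0.2302, 0.0701]
tcp_rot: [[-0.02, 0.724, -0.689], [-0.104, -0.687, -0.719], [-0.994, 0.057, 0.089]]
force: [2.9, 2.1, -1.1]
opening: 0.003
```

```bash
python3 -m inch '{"dp":[[1,-1.6,8.6],[1,-1.6,8.6],[1.1,-1.6,8.6],[1.1,-1.6,8.6],[1,-1.6,8.6],[1,-1.6,8.6],[0.5,-0.8,4.3],[0,0,0]],"yaw":[-6,-6,-6,-6,-6,-6,-3,0]}'
```

```text
time_s: 18.62
position: [0.5415, 0.1845, 0.0692]
tcp_rot: [[-0.023, 0.996, -0.085], [-0.106, -0.087, -0.991], [-0.994, -0.014, 0.108]]
force: [-1.0, -0.3, 0.2]
opening: 0.005
```

```bash
python3 -m inch '{"dp":[[0.4,-0.5,4],[0.4,-0.4,4],[0.2,0,2],[0.2,0,2],[0,0,0]],"yaw":[-4,-4,0,0,0]}'
```

```text
time_s: 19.03
position: [0.5395, 0.1739, 0.0684]
tcp_rot: [[-0.027, 0.998, 0.05], [-0.104, 0.047, -0.993], [-0.994, -0.032, 0.103]]
force: [-2.7, 7.5, 3.6]
opening: 0.005
```

```bash
python3 -m inch '{"dp":[[0.2,0,1.5],[0.2,0,1.5],[0,0,0]],"yaw":[0,0,0]}'
```

```text
time_s: 19.28
position: [0.5395, 0.1735, 0.0685]
tcp_rot: [[-0.026, 0.998, 0.048], [-0.1, 0.046, -0.994], [-0.995, -0.031, 0.099]]
force: [-3.1, 14.3, 4.3]
opening: 0.001
```

At the stop: 14 N and no motion. I'll back off, lift, move clear and check.

```bash
python3 -m inch '{"dp":[[0,0,-4],[0,0,-8],[0,0,-12],[-15,0,0],[-30,0,0],[-35,0,0],[-35,0,0],[-35,0,0],[0,-10,-35],[0,-10,-35],[0,-10,-35],[0,-10,-35],[0,-10,-35],[0,0,-35],[0,0,-35],[0,0,0],[0,0,0]],"yaw":[0,0,0,0,0,0,0,0,0,0,0,0,0,0,0,0,0]}'; python3 - <<'E'
from rig import bot
import cv2
t=bot.capture("top"); cv2.imwrite("pics/t11.png",t["color"][:,:,::-1])
cv2.imwrite("pics/t11a.png",cv2.resize(t["color"][170:350,220:440,::-1],None,fx=3.3,fy=3.3,interpolation=2))
s=bot.capture("side"); cv2.imwrite("pics/s11.png",s["color"][:,:,::-1])
E
```

```text
time_s: 20.7
position: [0.4786, 0.4517, 0.189]
tcp_rot: [[-0.026, 0.998, 0.057], [-0.108, 0.054, -0.993], [-0.994, -0.032, 0.107]]
force: [-0.7, -0.9, -0.1]
opening: 0.004
```

View pics/t11.png

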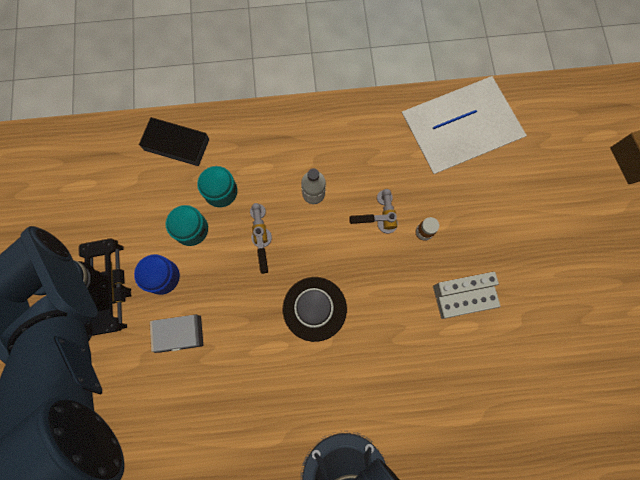

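View pics/t11a.png

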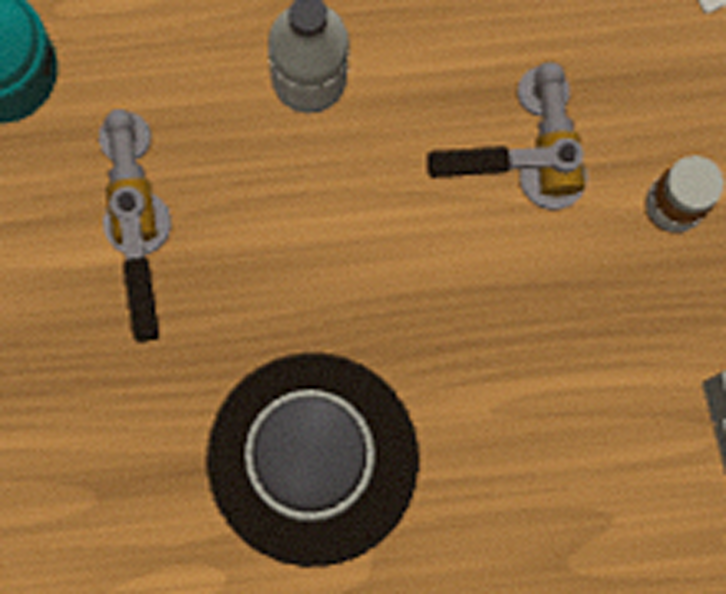

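View pics/s11.png

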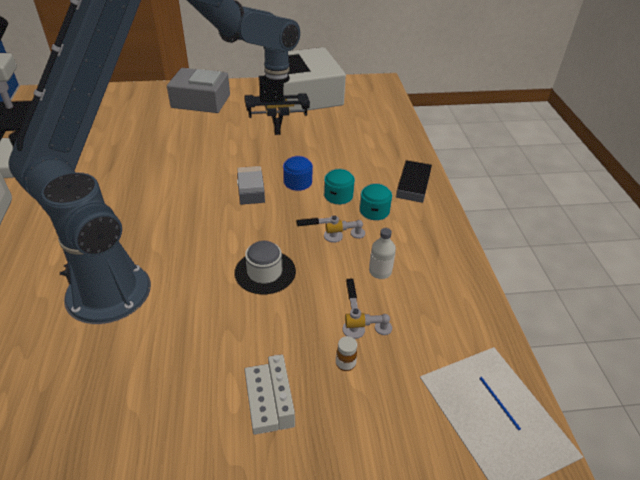

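The left handle runs in line with its pipe and the right one square across. The centrifuge is centred on the mat, and the bystanders are at the same pixels as at the start. One numeric check, then I'll hand in.

```bash
python3 - <<'E'
from rig import bot
from h import *
t=bot.capture("top");A=lambda u,v:(220+u/3.3,170+v/3.3)
g=lambda p,z:ray(t,A(*p),z)*1000
def ang(d):return np.degrees(np.arctan2(d[1],d[0]))
h1=g((127,203),.078);f1=g((147,338),.074);p1=g((124,135),.004)-g((138,221),.004)
h2=g((567,153),.078);f2=g((430,163),.074);p2=g((544,90),.004)-g((552,182),.004)
print("left handle rel pipe",ang(f1-h1)%360-ang(p1),"right",ang(f2-h2)-ang(p2))
print("cent",g((310,455),.068),"mat",g((313,459),.001))
print(bot.read_state()["force"]); print(bot.hand_in())
E
```

```text
left handle rel pipe 179.084896733388 right 90.97861484559331
cent [411.51902248  35.51779908] mat [413.44852489  33.34401287]
[ 0.3537585  -0.45220806 -0.1120656 ]
the job is handed in; nothing more can be done
None
```

The changeover is done and handed in at about 21 s, well inside the 69 s limit.

- **Centrifuge:** I slid it upright onto the mat with two fingers. It ended about 3 mm from the mat's centre, so its whole base is on the mat.
- **Open tap:** I pushed the handle to its shut stop, where it took 10 N without moving. The last top picture puts it at 91° to its pipe.
- **Shut tap:** After that I pushed the other handle to its open stop, where it took 14 N without moving. It measures 179° to its pipe, which is in line.
- **Bystanders:** The jar, bottle, rack and tip box appear at the same pixels as at the start. The arm is clear of everything.

**What disagreed:** On the way to the first handle, joint 6 reached its range limit at -163.51° (the range ends at -163.58°). This left the tool tilted by 6° for the rest of the job. I used the equivalent grasp half a turn round and allowed for the tilt in the moves. With the tilt, one wrist picture placed the open tap and the jar about 10 mm further out (+x) than the other cameras did. I judged the end state from the top and side cameras and from the stop forces.

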